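# Lids back on the washed canisters

## Task

The four storage canisters have been washed and dried. Pick their wooden lids out from the other things on the draining board and put each one on the canister it fits, fully down and level, with the canisters left standing where they are. Leave the glass saucepan lid and the drinking glass where they are on the draining board.

Things in the scene. Friction and masses are not known exactly. Their poses are not given: they have to be found in the camera images.
- lid_small_center (a point): Loose lid of the small canister, upright on the steel draining board (3 mm high): wooden disc 76 mm across, 8 thick; on it an upright wooden knob to grip, 24 across, 30 tall; below it a tapered cork plug 14 deep, 57 mm across at the disc, 44 at its foot. 40 to 210 g. Point: on its axis half-way up, 26 mm above the plug's foot, 12 above the disc's underside, 4 above its top. z: its axis, up.
- lid_medium_center (a point): Loose lid of the medium canister, upright on the steel draining board (3 mm high): wooden disc 94 mm across, 8 thick; on it an upright wooden knob to grip, 24 across, 30 tall; below it a tapered cork plug 14 deep, 75 mm across at the disc, 62 at its foot. 40 to 210 g. Point: on its axis half-way up, 26 mm above the plug's foot, 12 above the disc's underside, 4 above its top. z: its axis, up.
- lid_large_center (a point): Loose lid of the large canister, upright on the steel draining board (3 mm high): wooden disc 112 mm across, 8 thick; on it an upright wooden knob to grip, 24 across, 30 tall; below it a tapered cork plug 14 deep, 93 mm across at the disc, 80 at its foot. 40 to 210 g. Point: on its axis half-way up, 26 mm above the plug's foot, 12 above the disc's underside, 4 above its top. z: its axis, up.
- lid_largest_center (a point): Loose lid of the largest canister, upright on the steel draining board (3 mm high): wooden disc 132 mm across, 8 thick; on it an upright wooden knob to grip, 24 across, 30 tall; below it a tapered cork plug 14 deep, 113 mm across at the disc, 100 at its foot. 40 to 210 g. Point: on its axis half-way up, 26 mm above the plug's foot, 12 above the disc's underside, 4 above its top. z: its axis, up.
- can_small: The small of four open, empty, straight-sided round stoneware canisters, standing on the wooden worktop: 72 mm across, 76 mm tall, wall 5 mm (mouth 62 mm across). Not fixed. Origin: centre of its underside; z up its axis. With its lid fully on, the lid's disc rests on the rim, so the lid's point is 88 mm above this origin.
- can_medium: The medium of four open, empty, straight-sided round stoneware canisters, standing on the wooden worktop: 90 mm across, 90 mm tall, wall 5 mm (mouth 80 mm across). Not fixed. Origin: centre of its underside; z up its axis. With its lid fully on, the lid's disc rests on the rim, so the lid's point is 102 mm above this origin.
- can_large: The large of four open, empty, straight-sided round stoneware canisters, standing on the wooden worktop: 108 mm across, 104 mm tall, wall 5 mm (mouth 98 mm across). Not fixed. Origin: centre of its underside; z up its axis. With its lid fully on, the lid's disc rests on the rim, so the lid's point is 116 mm above this origin.
- can_largest: The largest of four open, empty, straight-sided round stoneware canisters, standing on the wooden worktop: 128 mm across, 118 mm tall, wall 5 mm (mouth 118 mm across). Not fixed. Origin: centre of its underside; z up its axis. With its lid fully on, the lid's disc rests on the rim, so the lid's point is 130 mm above this origin.
- pan_lid_center (a point): Bystander: glass saucepan lid, steel edge, black plastic knob, 140 mm across, 43 mm tall, among the lids on the draining board; fits none of the canisters. Point: on its axis, 20 mm above its underside.
- glass_center (a point): Bystander: short clear drinking glass upside down on the draining board among the lids, 60 mm across at the foot, 72 mm tall. Point: on its axis, half-way up.
Not all that is in view belongs to the job. What is shaped like the part that bears lid_medium_center but purple is not meant.

How it is judged (in metres and radians):
At the end, for the whole second after the job is handed in: Each wooden lid on its own canister: axes within 8 mm, within 4 mm of fully seated, level within 0.06 rad. Canisters upright (0.05 rad), at rest, within 40 mm of where they stood. Saucepan lid and glass within 40 mm of where they were (horizontal distance between lid_small_center and can_small below 0.008 m and z of lid_small_center in the frame of can_small between 0.084 and 0.092 m and angle between each of lid_small_center, lid_medium_center, lid_large_center, lid_largest_center's own z axis and vertical below 0.06 rad and angle between each of can_small, can_medium, can_large, can_largest's own z axis and vertical below 0.05 rad and distance of each of can_small, can_medium, can_large, can_largest, pan_lid_center, glass_center from where it was at the start of the episode below 0.04 m and linear speed of each of can_small, can_medium, can_large, can_largest below 0.01 m/s and horizontal distance between lid_medium_center and can_medium below 0.008 m and z of lid_medium_center in the frame of can_medium between 0.098 and 0.106 m and horizontal distance between lid_large_center and can_large below 0.008 m and z of lid_large_center in the frame of can_large between 0.112 and 0.12 m and horizontal distance between lid_largest_center and can_largest below 0.008 m and z of lid_largest_center in the frame of can_largest between 0.126 and 0.134 m); the robot touches nothing.
It fails at once if a canister is tipped over (angle between any of can_small, can_medium, can_large, can_largest's own z axis and vertical above 0.5 rad).
It fails at once if the saucepan lid is moved away or knocked over (distance of pan_lid_center from where it was at the start of the episode above 0.04 m or angle between pan_lid_center's own z axis and vertical above 0.5 rad).
It fails at once if the drinking glass is moved away or knocked over (distance of glass_center from where it was at the start of the episode above 0.04 m or angle between glass_center's own z axis and vertical above 0.5 rad).
It also fails if it takes over 112 s, if anything falls off the work surface, if the arm or the gripper's body presses on something with over 40 N, if the wrist force passes 120 N, or if a joint passes its speed limit or range.

## Robot

A 7-joint arm with a two-finger parallel gripper is mounted at the origin on the work surface. World frame = base frame: x ahead of the robot, y to its left, z up, the work surface at z = 0. Lengths are in m, angles in degrees, forces in N, time in s.
With the tool pointing down it reaches from about 0.35 to 0.9 m from the base axis. Payload 19.9 kg.
Tool frame: the origin (TCP) lies at the very end of the fingers, on their centre line; the grasp point (between the pads) lies 19 mm behind it (robot.grip_depth is the distance from the TCP to the grasp point, in m); z points along the fingers, y is the line along which they close (so a half turn about z gives the same grasp; the last joint's range is limited). The gripper opens to 85 mm and grips with 20 to 120 N. Pads are 22 mm wide; open, the fingers measure 114 mm over their backs; the gripper's body (76 mm by 85 mm) begins 54 mm behind the grasp point. The pads swing forward as they close: fully open they stand 13 mm farther back than shut.
Start: joints at [72.737, 23.915, -0.59, 92.452, 0.269, 63.638, -3.037], TCP at [0.161, -0.604, 0.231] pointing down, gripper open.
Joint ranges: [-161.28, 161.28], [-22.2, 115.67], [-73.04, 71.86], [3.21, 147.25], [-68.34, 248.33], [10.77, 114.83], [-161.83, 161.83]. Speed limits (degrees/s): [108.29, 108.29, 136.94, 136.94, 172.46, 172.46, 172.46].

## Interface

Orientations are given as [roll, pitch, yaw] about the fixed x, y, z axes, in that order (R = Rz(yaw) Ry(pitch) Rx(roll)).
In Python, from station import status, eyes, job, robot gives the robot as it stands.
- The arm moves only by the tool drive_tool, never from a script. Its argument "rows" is a list of rows, each an object with "xyz": the shift along the tool's x, y, z each as a share of 12 cm, from -1 to 1, a list of three; "yaw": the turn about the tool's z as a share of 90 degrees, from -1 to 1. A call has 1 to 10 rows; each row is the pose to reach, as a shift and turn from the pose commanded when the call began, along the tool's axes at that moment; what a row does not reach only later rows make up. A row lasts 1/10 s, in which the tool goes at most 50 mm and 8.59 degrees, less where a joint would pass 70% of its speed; a pose out of reach is approached as far as the arm can. A call with a number of a shift or a turn outside -1 to 1 is refused whole. A call with a gripper value outside its range is refused whole. "hand" is the closure, from 0 (fully open) to 1 (shut), set as the call begins (left out, the last holds). The fingers move at their own pace and stop on an object; "grip_force" is the grip in N (left out, the last holds). Time passes only in rows, so rows that repeat a pose let the fingers close. It gives the time, the measured TCP pose, the force, the opening and the grip force at its end, in the units of the state.
- status.get_obs(): the state, without advancing time (a new reading comes with each control period).
- eyes.snapshot(name): name is "scene" or "top"; returns a dict with "img" (480x640x3 uint8, blue, green, red), "depth" (480x640 float32, m along the optical axis (not along the pixel's ray), 0 where there is no reading), "mtx" (3x3 intrinsics, pixels), "k1" (the pictures are not rectified: a ray, as slopes to the right and down, at radius r is drawn at 1 + k1 r^2 times it, then the intrinsics apply), "R" (3x3) and "t" (3): a world point X has camera coordinates R X + t. Camera axes: x right, y down, z forward; pixel columns grow to the right and rows downward; lengths in m; the calibration is good to about 2 mm. A picture is of the moment at which its call begins.
- job.hand_in(): hands the job in; it is judged then, once.
The state is a dict: "time": time; "joint_pos": joint angles; "joint_velocities": joint speeds; "effort": joint torques, N m; "tcp_pos": TCP position; "tool_rot": TCP orientation; "force": force on the tool from outside, world axes, zero at the start; "wrist_torque": the same for the moment, N m; "width": finger opening in m; "grasp_force": force on a finger pad.
Only numpy, scipy, OpenCV 4.12 (cv2) and the standard library are available. Lean on these libraries where they do the work, as an engineer would, in place of code of your own. Each camera call takes 0.05 s, during which the arm holds its last target. There are 200 camera calls.

## Working session

There is one attempt and no reset: what is moved stays moved. The work goes in short steps, Python scripts to look and compute and a tool call to move; the robot and the scene stay as the last step left them, time stands still between calls to the robot, and variables do not carry over. Pictures are saved under pics/ and viewed, at most 14 in all, crops included, and the job is handed in when it is done.

Besides the shell and the picture viewer there is one more tool, called after ">>>" by a JSON object that holds its "op" and its "data", one argument or row to a line. drive_tool: Moves the arm, as the interface text tells. Its arguments: {"type":"object","properties":{"rows":{"type":"array"},"hand":{"type":"number"},"grip_force":{"type":"number"}},"required":["rows"]}

```bash
mkdir -p pics
cat > h.py <<'E'
import numpy as np,cv2
from station import status,eyes,job,robot
def snap(n,f):
    s=eyes.snapshot(n); cv2.imwrite('pics/'+f+'.png',s['img']); np.savez('/tmp/'+f,**s); return s
def cloud(s):
    h,w=s['depth'].shape; u,v=np.meshgrid(np.arange(w),np.arange(h))
    K=np.array(s['mtx'],float); p=np.stack([u,v],-1).reshape(-1,1,2).astype(np.float64)
    # radial k1: iterative undistort
    n=cv2.undistortPointsIter(p,K,np.array([float(s['k1']),0,0,0]),None,None,(3,40,1e-9)).reshape(h,w,2)
    d=s['depth']; X=np.dstack([n[...,0]*d,n[...,1]*d,d])
    return (X-np.array(s['t']).ravel())@np.array(s['R'])
E
python3 - <<'E'
from h import *
for n in('top','scene'):
    s=snap(n,n+'0'); print(n,s['mtx'],s['k1'],-np.array(s['R']).T@np.array(s['t']))
print(status.get_obs())
E
```

```text
top [[434.36854306   0.         322.99557643]
 [  0.         434.36854306 239.20819121]
 [  0.           0.           1.        ]] 0.022872056910638015 [0.37733918 0.03430641 0.86716602]
scene [[492.95261183   0.         323.32642907]
 [  0.         492.95261183 238.45255223]
 [  0.           0.           1.        ]] -0.04733985009825355 [1.21577543 0.16179835 0.81601494]
{'time': 0.1, 'joint_pos': array([72.73709091, 23.94533019, -0.58952005, 92.48133461,  0.26948341,
       63.63718179, -3.03858126]), 'joint_velocities': array([-0.01697068,  0.00966674,  0.05124412, -0.02512465,  0.1054758 ,
        0.04073842, -0.05431381]), 'effort': array([ 3.77078250e-03, -8.65808272e+01,  6.81018177e-01, -4.35636377e+01,
        1.92006928e-02,  4.83180047e-03, -7.27832139e-05]), 'tcp_pos': array([ 0.16045639, -0.60373886,  0.23072057]), 'tool_rot': array([-1.79937724e+02,  5.37318523e-03,  1.48830437e+01]), 'force': array([0.00604674, 0.51876271, 0.59805194]), 'wrist_torque': array([-0.01969563,  0.05853321,  0.00135656]), 'grasp_force': 0.0, 'width': 0.08525221484289495}
```

View pics/top0.png

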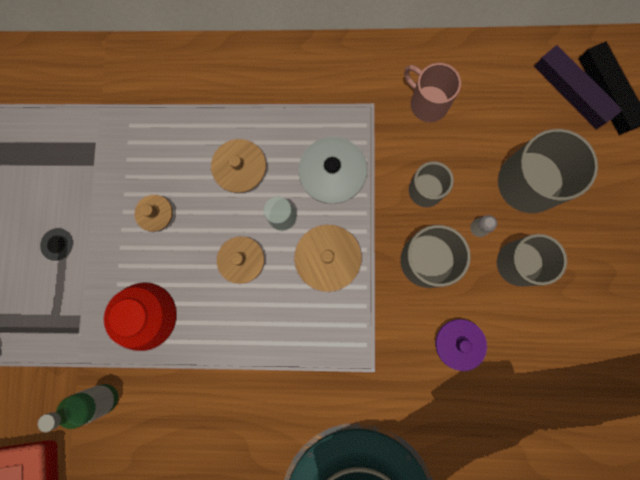

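View pics/scene0.png

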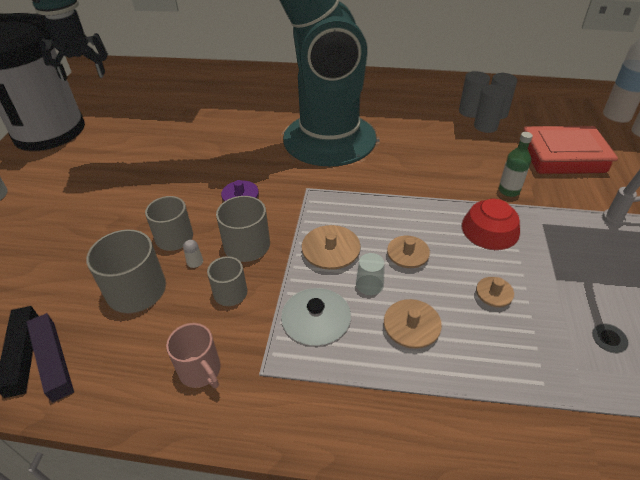

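The views show: in the top image the four wooden lids at about (154,213) small, (240,260) medium, (238,166) large and (328,258) largest. The glass is at (279,212) and the pan lid at (333,170). The canister rims are at (432,180) small, (538,260) medium, (437,255) large and (558,165) largest. A salt shaker stands between them at (485,224).

```bash
cat > m.py <<'E'
from h import *
from scipy.optimize import least_squares
def fit(P):
    f=lambda q:np.hypot(P[:,0]-q[0],P[:,1]-q[1])-q[2]
    return least_squares(f,[*P.mean(0),.05],loss='soft_l1',f_scale=.002).x
def pts(C,u,v,r,z0,z1):
    Q=C[v-r:v+r,u-r:u+r].reshape(-1,3); return Q[(Q[:,2]>z0)&(Q[:,2]<z1)]
def lid(C,u,v,r,z0=.019,z1=.032):
    Q=pts(C,u,v,r,z0,z1)
    H=cv2.convexHull(Q[:,:2].astype(np.float32))[:,0]
    k=pts(C,u,v,r,z1+.018,z1+.035)
    return fit(H),np.median(Q[:,2]),np.r_[(k[:,:2].min(0)+k[:,:2].max(0))/2,np.median(k[:,2])],len(k)
def can(C,u,v,r,h):
    Q=pts(C,u,v,r,h-.006,h+.008); H=cv2.convexHull(Q[:,:2].astype(np.float32))[:,0]
    return fit(Q[:,:2]),fit(H),np.median(Q[:,2])
E
python3 - <<'E'
from m import *
np.set_printoptions(precision=4,suppress=True)
for n,L,Cn,o in (('top0',dict(s=(154,213,26),m=(240,260,32),l=(238,166,34),xl=(328,258,40)),dict(s=(432,180,28),m=(538,260,36),l=(437,255,42),xl=(558,165,52)),((279,212,20),(333,170,40))),
 ('scene0',dict(s=(494,292,26),m=(408,252,28),l=(412,322,36),xl=(331,247,36)),dict(s=(227,275,30),m=(169,220,32),l=(244,225,36),xl=(127,265,52)),())):
    s=np.load('/tmp/'+n+'.npz'); C=cloud(s)
    for k,a in L.items(): print(n,'lid',k,*lid(C,*a))
    for k,a in Cn.items(): print(n,'can',k,*can(C,*a,dict(s=.076,m=.09,l=.104,xl=.118)[k]))
    for a in o: print('other',*[np.r_[p.min(0),p.max(0)] for p in [pts(C,*a,.012,.2)]])
    if n=='top0':
        a=pts(C,485,224,14,.03,.2);print('shaker',a.min(0),a.max(0)); a=pts(C,140,316,45,.02,.2);print('bowl',a.min(0),a.max(0));a=pts(C,432,90,40,.02,.2);print('mug',a.min(0),a.max(0))
E
```

```text
top0 lid s [0.543  0.4105 0.0374] 0.025683213995623462 [0.5421 0.4101 0.0552] 119
top0 lid m [0.4505 0.233  0.0464] 0.025806325347446882 [0.4503 0.2328 0.0555] 121
top0 lid l [0.6422 0.2445 0.0562] 0.02598203139284668 [0.6403 0.2434 0.0554] 113
top0 lid xl [0.4565 0.0608 0.066 ] 0.026022230573692236 [0.4867 0.0931 0.0557] 133
top0 can s [ 0.5961 -0.1357  0.0331] [ 0.5967 -0.1362  0.0355] 0.07661490066929649
top0 can m [ 0.451  -0.312   0.0422] [ 0.4513 -0.3127  0.0448] 0.09057577053232366
top0 can l [ 0.4544 -0.1356  0.0509] [ 0.4545 -0.1362  0.0533] 0.10466708003608938
top0 can xl [ 0.6138 -0.3402  0.0607] [ 0.6144 -0.3412  0.0634] 0.11876269540544873
other [0.5117 0.1262 0.0125 0.565  0.1804 0.0801]
other [ 0.5508 -0.0172  0.012   0.7057  0.1306  0.0504]
shaker [ 0.504 -0.253  0.03 ] [ 0.5356 -0.222   0.0671]
bowl [0.2772 0.3606 0.0201] [0.4034 0.4815 0.076 ]
mug [ 0.7397 -0.1854  0.02  ] [ 0.8302 -0.0886  0.0956]
scene0 lid s [0.5443 0.4128 0.0377] 0.024087181453680002 [0.5454 0.4139 0.0537] 97
scene0 lid m [0.4519 0.2352 0.0472] 0.024429750136948893 [0.5005 0.2116 0.0541] 104
scene0 lid l [0.6415 0.2439 0.0566] 0.024226094003998215 [0.6429 0.2462 0.0541] 108
scene0 lid xl [0.4567 0.0633 0.0663] 0.024475548213661692 [0.5075 0.1011 0.0545] 130
scene0 can s [ 0.599  -0.133   0.0333] [ 0.5983 -0.133   0.036 ] 0.07456237652565592
scene0 can m [ 0.4534 -0.3109  0.0426] [ 0.4558 -0.3133  0.0477] 0.08865880542858584
scene0 can l [ 0.4565 -0.1329  0.0513] [ 0.4559 -0.1336  0.0544] 0.10242567139801315
scene0 can xl [ 0.6154 -0.3381  0.0614] [ 0.6148 -0.3389  0.0646] 0.11629493977464733
```

>>> {"op": "drive_tool", "data": {
  "rows": [
    {"xyz": [0, 0, 0], "yaw": 0.09},
    {"xyz": [0, 0, 0], "yaw": 0.165},
    {"xyz": [0, 0, 0], "yaw": 0.165}
  ],
  "hand": 0,
  "grip_force": 60
}}

```text
time: 0.4
tcp_pos: [0.1606, -0.6038, 0.2309]
tool_rot: [-180.0, 0.0, -0.1]
force: [-0.4, 0.3, 0.5]
width: 0.0857
grasp_force: 0.0
```

>>> {"op": "drive_tool", "data": {
  "rows": [
    {"xyz": [0.3, -0.3, 0], "yaw": 0},
    {"xyz": [0.6, -0.6, 0], "yaw": 0},
    {"xyz": [1, -1, 0], "yaw": 0}
  ]
}}

```text
time: 0.7
tcp_pos: [0.2674, -0.4964, 0.231]
tool_rot: [-180.0, 0.0, 0.2]
force: [0.8, -1.7, -0.2]
width: 0.0857
grasp_force: 0.0
```

>>> {"op": "drive_tool", "data": {
  "rows": [
    {"xyz": [0.3, -0.3, 0], "yaw": 0},
    {"xyz": [0.6, -0.6, 0], "yaw": 0},
    {"xyz": [1, -1, 0], "yaw": 0}
  ]
}}

```text
time: 1.0
tcp_pos: [0.3736, -0.3901, 0.2313]
tool_rot: [180.0, 0.0, 0.3]
force: [1.6, -1.8, 0.2]
width: 0.0855
grasp_force: 0.0
```

>>> {"op": "drive_tool", "data": {
  "rows": [
    {"xyz": [0.16, -0.33, 0], "yaw": 0},
    {"xyz": [0.32, -0.67, 0], "yaw": 0},
    {"xyz": [0.47, -1, 0], "yaw": 0}
  ]
}}

```text
time: 1.3
tcp_pos: [0.4295, -0.2698, 0.2313]
tool_rot: [180.0, 0.0, 0.3]
force: [0.9, -0.6, 0.4]
width: 0.0857
grasp_force: 0.0
```

>>> {"op": "drive_tool", "data": {
  "rows": [
    {"xyz": [0, -0.33, 0], "yaw": 0},
    {"xyz": [0, -0.67, 0], "yaw": 0},
    {"xyz": [0, -1, 0], "yaw": 0}
  ]
}}

```text
time: 1.6
tcp_pos: [0.4285, -0.15, 0.2312]
tool_rot: [180.0, 0.0, 0.3]
force: [1.7, -0.4, 0.0]
width: 0.0857
grasp_force: 0.0
```

>>> {"op": "drive_tool", "data": {
  "rows": [
    {"xyz": [0, -0.33, 0], "yaw": 0},
    {"xyz": [0, -0.67, 0], "yaw": 0},
    {"xyz": [0, -1, 0], "yaw": 0}
  ]
}}

```text
time: 1.9
tcp_pos: [0.4284, -0.0301, 0.2314]
tool_rot: [180.0, -0.0, 0.3]
force: [0.4, 0.2, -0.4]
width: 0.0853
grasp_force: 0.0
```

>>> {"op": "drive_tool", "data": {
  "rows": [
    {"xyz": [0, -0.3, 0.4], "yaw": 0},
    {"xyz": [0, -0.55, 0.7], "yaw": 0},
    {"xyz": [0, -0.55, 1], "yaw": 0},
    {"xyz": [0, -0.55, 1], "yaw": 0},
    {"xyz": [0, -0.55, 1], "yaw": 0}
  ]
}}

```text
time: 2.4
tcp_pos: [0.4287, 0.034, 0.1119]
tool_rot: [-180.0, 0.1, 0.2]
force: [1.5, 0.2, 0.8]
width: 0.0854
grasp_force: 0.0
```

>>> {"op": "drive_tool", "data": {
  "rows": [
    {"xyz": [0.23, -0.233, 0], "yaw": 0},
    {"xyz": [0.23, -0.233, 0], "yaw": 0},
    {"xyz": [0.23, -0.233, 0.2], "yaw": 0},
    {"xyz": [0.23, -0.233, 0.4], "yaw": 0},
    {"xyz": [0.23, -0.233, 0.55], "yaw": 0},
    {"xyz": [0.23, -0.233, 0.7], "yaw": 0},
    {"xyz": [0.23, -0.233, 0.7], "yaw": 0},
    {"xyz": [0.23, -0.233, 0.7], "yaw": 0}
  ]
}}

```text
time: 3.2
tcp_pos: [0.4574, 0.0618, 0.029]
tool_rot: [180.0, -0.1, 0.0]
force: [0.2, 0.3, 0.5]
width: 0.0854
grasp_force: 0.0
```

>>> {"op": "drive_tool", "data": {
  "rows": [
    {"xyz": [0, 0, 0], "yaw": 0},
    {"xyz": [0, 0, 0], "yaw": 0},
    {"xyz": [0, 0, 0], "yaw": 0},
    {"xyz": [0, 0, 0], "yaw": 0},
    {"xyz": [0, 0, 0], "yaw": 0},
    {"xyz": [0, 0, 0], "yaw": 0},
    {"xyz": [0, 0, 0], "yaw": 0},
    {"xyz": [0, 0, 0], "yaw": 0}
  ],
  "hand": 1,
  "grip_force": 60
}}

```text
time: 4.0
tcp_pos: [0.4564, 0.0623, 0.0278]
tool_rot: [180.0, -0.0, 0.0]
force: [-4.0, -0.7, 13.2]
width: 0.0225
grasp_force: 58.1
```

>>> {"op": "drive_tool", "data": {
  "rows": [
    {"xyz": [0, 0, -0.1], "yaw": 0},
    {"xyz": [0, 0, -0.3], "yaw": 0},
    {"xyz": [0, 0, -0.5], "yaw": 0},
    {"xyz": [0, 0, -0.75], "yaw": 0},
    {"xyz": [0, 0, -1], "yaw": 0},
    {"xyz": [0, 0, -1], "yaw": 0}
  ]
}}

```text
time: 4.6
tcp_pos: [0.4579, 0.0626, 0.1511]
tool_rot: [-180.0, -0.3, 0.0]
force: [-0.2, 1.0, -1.5]
width: 0.0223
grasp_force: 58.8
```

>>> {"op": "drive_tool", "data": {
  "rows": [
    {"xyz": [0, 0, -0.25], "yaw": 0},
    {"xyz": [0, 0, -0.5], "yaw": 0},
    {"xyz": [0, 0, -0.6], "yaw": 0},
    {"xyz": [0, 0, -0.6], "yaw": 0}
  ]
}}

```text
time: 5.0
tcp_pos: [0.4567, 0.0623, 0.2202]
tool_rot: [180.0, -0.1, 0.0]
force: [0.2, 0.1, -1.3]
width: 0.0222
grasp_force: 58.9
```

>>> {"op": "drive_tool", "data": {
  "rows": [
    {"xyz": [0.05, 0.15, 0], "yaw": 0},
    {"xyz": [0.15, 0.4, 0], "yaw": 0},
    {"xyz": [0.24, 0.62, 0], "yaw": 0},
    {"xyz": [0.33, 0.84, 0], "yaw": 0}
  ]
}}

```text
time: 5.4
tcp_pos: [0.4955, -0.0396, 0.2175]
tool_rot: [-180.0, 0.1, 0.0]
force: [0.3, 0.3, -0.5]
width: 0.0221
grasp_force: 59.0
```

>>> {"op": "drive_tool", "data": {
  "rows": [
    {"xyz": [0.09, 0.22, 0], "yaw": 0},
    {"xyz": [0.17, 0.43, 0], "yaw": 0},
    {"xyz": [0.25, 0.64, 0], "yaw": 0},
    {"xyz": [0.33, 0.84, 0], "yaw": 0}
  ]
}}

```text
time: 5.8
tcp_pos: [0.5351, -0.1403, 0.2172]
tool_rot: [-180.0, 0.1, 0.0]
force: [0.4, 0.1, -1.1]
width: 0.0224
grasp_force: 59.0
```

>>> {"op": "drive_tool", "data": {
  "rows": [
    {"xyz": [0.09, 0.22, 0], "yaw": 0},
    {"xyz": [0.17, 0.43, 0], "yaw": 0},
    {"xyz": [0.25, 0.64, 0], "yaw": 0},
    {"xyz": [0.33, 0.84, 0], "yaw": 0}
  ]
}}

```text
time: 6.2
tcp_pos: [0.5749, -0.241, 0.2169]
tool_rot: [-180.0, 0.2, 0.0]
force: [0.7, -0.8, -1.0]
width: 0.0224
grasp_force: 59.0
```

>>> {"op": "drive_tool", "data": {
  "rows": [
    {"xyz": [0.09, 0.22, 0], "yaw": 0},
    {"xyz": [0.17, 0.43, 0], "yaw": 0},
    {"xyz": [0.25, 0.64, 0], "yaw": 0},
    {"xyz": [0.3, 0.78, 0], "yaw": 0},
    {"xyz": [0.32, 0.83, 0], "yaw": 0},
    {"xyz": [0.32, 0.83, 0], "yaw": 0},
    {"xyz": [0.32, 0.83, 0], "yaw": 0}
  ]
}}

```text
time: 6.9
tcp_pos: [0.6136, -0.3383, 0.2185]
tool_rot: [-179.9, 0.1, 0.1]
force: [-1.0, -0.4, -1.1]
width: 0.0222
grasp_force: 59.0
```

Run:
```python
from h import *
o=status.get_obs();print(o['tcp_pos'],o['tool_rot'],o['width'])
snap('scene','c1');
```

```text
[ 0.61361465 -0.33832345  0.21846008] [-1.79944580e+02  5.09515466e-02  9.40012110e-02] 0.022150171484204194
```

View pics/c1.png

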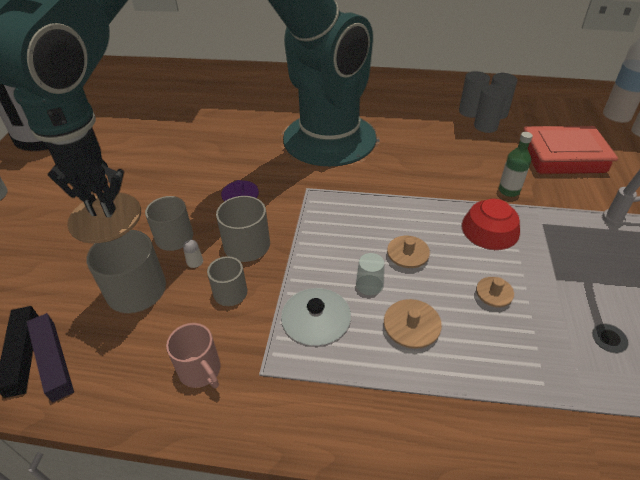

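The lid is held level at (104,217), above the largest canister at (127,265). I'll check where it sits in the grip.

Run:
```python
from m import *
np.set_printoptions(precision=4,suppress=True)
C=cloud(np.load('/tmp/c1.npz')); Q=pts(C,104,217,42,.200,.226)
print(len(Q),fit(cv2.convexHull(Q[:,:2].astype(np.float32))[:,0]),np.percentile(Q[:,2],[2,50,98]))
A=np.c_[Q[:,:2],np.ones(len(Q))];print(np.linalg.lstsq(A,Q[:,2],rcond=None)[0])
```

```text
2283 [ 0.6138 -0.3367  0.0662] [0.2097 0.2152 0.2209]
[-0.0156 -0.0098  0.2217]
```

>>> {"op": "drive_tool", "data": {
  "rows": [
    {"xyz": [0.01, 0.015, 0.15], "yaw": 0},
    {"xyz": [0.01, 0.015, 0.35], "yaw": 0},
    {"xyz": [0.01, 0.015, 0.5], "yaw": 0},
    {"xyz": [0.01, 0.015, 0.58], "yaw": 0},
    {"xyz": [0.01, 0.015, 0.64], "yaw": 0},
    {"xyz": [0.01, 0.015, 0.68], "yaw": 0},
    {"xyz": [0.01, 0.015, 0.71], "yaw": 0},
    {"xyz": [0.01, 0.015, 0.73], "yaw": 0},
    {"xyz": [0.01, 0.015, 0.74], "yaw": 0},
    {"xyz": [0.01, 0.015, 0.74], "yaw": 0}
  ]
}}

```text
time: 7.95
tcp_pos: [0.615, -0.3415, 0.1306]
tool_rot: [180.0, -0.0, 0.0]
force: [0.4, -0.4, -1.8]
width: 0.0219
grasp_force: 59.0
```

>>> {"op": "drive_tool", "data": {
  "rows": [
    {"xyz": [0, 0, 0.01], "yaw": 0},
    {"xyz": [0, 0, 0.018], "yaw": 0},
    {"xyz": [0, 0, 0.018], "yaw": 0}
  ]
}}

```text
time: 8.25
tcp_pos: [0.6151, -0.3415, 0.1289]
tool_rot: [180.0, -0.0, 0.0]
force: [-2.5, 0.0, 5.0]
width: 0.0224
grasp_force: 59.7
```

>>> {"op": "drive_tool", "data": {
  "rows": [
    {"xyz": [0, 0, 0], "yaw": 0},
    {"xyz": [0, 0, 0], "yaw": 0},
    {"xyz": [0, 0, 0], "yaw": 0},
    {"xyz": [0, 0, 0], "yaw": 0},
    {"xyz": [0, 0, 0], "yaw": 0},
    {"xyz": [0, 0, 0], "yaw": 0},
    {"xyz": [0, 0, 0], "yaw": 0}
  ],
  "hand": 0
}}

```text
time: 8.95
tcp_pos: [0.6149, -0.3414, 0.1283]
tool_rot: [-180.0, 0.0, 0.0]
force: [-0.5, -0.2, -1.3]
width: 0.0854
grasp_force: 0.0
```

>>> {"op": "drive_tool", "data": {
  "rows": [
    {"xyz": [0, 0, -0.15], "yaw": 0},
    {"xyz": [0, 0, -0.4], "yaw": 0},
    {"xyz": [0, 0, -0.6], "yaw": 0},
    {"xyz": [0, 0, -0.8], "yaw": 0},
    {"xyz": [0, 0, -0.8], "yaw": 0}
  ]
}}

```text
time: 9.45
tcp_pos: [0.6162, -0.342, 0.2281]
tool_rot: [179.9, -0.3, 0.0]
force: [0.9, -0.4, 0.2]
width: 0.0853
grasp_force: 0.0
```

>>> {"op": "drive_tool", "data": {
  "rows": [
    {"xyz": [0.01, -0.25, 0], "yaw": 0},
    {"xyz": [0.02, -0.5, 0], "yaw": 0},
    {"xyz": [0.03, -0.75, 0], "yaw": 0},
    {"xyz": [0.045, -0.975, 0], "yaw": 0}
  ]
}}

```text
time: 9.85
tcp_pos: [0.62, -0.2229, 0.2239]
tool_rot: [-180.0, 0.0, 0.1]
force: [0.7, 0.9, -0.2]
width: 0.0856
grasp_force: 0.0
```

>>> {"op": "drive_tool", "data": {
  "rows": [
    {"xyz": [0.01, -0.25, 0], "yaw": 0},
    {"xyz": [0.02, -0.5, 0], "yaw": 0},
    {"xyz": [0.03, -0.75, 0], "yaw": 0},
    {"xyz": [0.045, -0.975, 0], "yaw": 0}
  ]
}}

```text
time: 10.25
tcp_pos: [0.6254, -0.1058, 0.2239]
tool_rot: [-180.0, 0.0, 0.1]
force: [0.5, 0.6, -0.3]
width: 0.0854
grasp_force: 0.0
```

>>> {"op": "drive_tool", "data": {
  "rows": [
    {"xyz": [0.01, -0.25, 0], "yaw": 0},
    {"xyz": [0.02, -0.5, 0], "yaw": 0},
    {"xyz": [0.03, -0.75, 0], "yaw": 0},
    {"xyz": [0.045, -0.975, 0], "yaw": 0}
  ]
}}

```text
time: 10.65
tcp_pos: [0.6306, 0.0112, 0.2239]
tool_rot: [-180.0, 0.0, 0.1]
force: [1.3, 0.0, 0.3]
width: 0.0854
grasp_force: 0.0
```

>>> {"op": "drive_tool", "data": {
  "rows": [
    {"xyz": [0.01, -0.25, 0], "yaw": 0},
    {"xyz": [0.02, -0.5, 0], "yaw": 0},
    {"xyz": [0.03, -0.75, 0], "yaw": 0},
    {"xyz": [0.045, -0.975, 0], "yaw": 0}
  ]
}}

```text
time: 11.05
tcp_pos: [0.6359, 0.1281, 0.2239]
tool_rot: [-180.0, 0.0, 0.1]
force: [1.3, 0.3, -0.0]
width: 0.0856
grasp_force: 0.0
```

>>> {"op": "drive_tool", "data": {
  "rows": [
    {"xyz": [0.01, -0.25, 0], "yaw": 0},
    {"xyz": [0.02, -0.5, 0.1], "yaw": 0},
    {"xyz": [0.03, -0.75, 0.3], "yaw": 0},
    {"xyz": [0.045, -0.975, 0.6], "yaw": 0},
    {"xyz": [0.045, -0.975, 0.8], "yaw": 0},
    {"xyz": [0.045, -0.975, 0.8], "yaw": 0},
    {"xyz": [0.045, -0.975, 0.8], "yaw": 0}
  ]
}}

```text
time: 11.75
tcp_pos: [0.6418, 0.243, 0.1287]
tool_rot: [180.0, 0.0, -0.0]
force: [0.8, -0.3, 1.0]
width: 0.0857
grasp_force: 0.0
```

Run:
```python
from m import *
np.set_printoptions(precision=4,suppress=True)
o=status.get_obs();print(o['tcp_pos'],o['tool_rot'],o['joint_pos'])
C=cloud(snap('scene','s2'))
Q=pts(C,120,235,50,.119,.132)
print(len(Q),fit(cv2.convexHull(Q[:,:2].astype(np.float32))[:,0]),np.percentile(Q[:,2],[2,50,98]))
A=np.c_[Q[:,:2],np.ones(len(Q))];print(np.linalg.lstsq(A,Q[:,2],rcond=None)[0])
```

```text
[0.6418 0.243  0.1287] [179.9835   0.014   -0.0016] [  -9.2205   37.4455  -20.823    87.0639   14.7388   58.2259 -123.9149]
2428 [ 0.6153 -0.3396  0.0664] [0.1212 0.1254 0.128 ]
[-0.0091 -0.0034  0.1297]
```

View pics/s2.png

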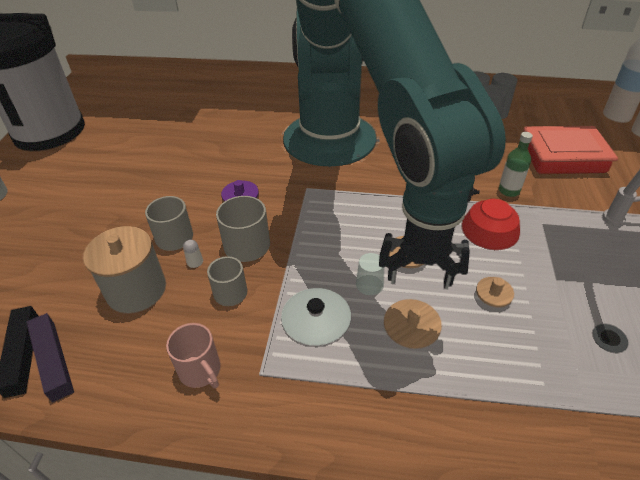

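The largest lid is seated level at (122,252). The gripper is above the large lid, so I'll grip it and carry it across.

>>> {"op": "drive_tool", "data": {
  "rows": [
    {"xyz": [0, -0.008, 0.2], "yaw": 0},
    {"xyz": [0, -0.008, 0.45], "yaw": 0},
    {"xyz": [0, -0.008, 0.65], "yaw": 0},
    {"xyz": [0, -0.008, 0.82], "yaw": 0},
    {"xyz": [0, -0.008, 0.82], "yaw": 0},
    {"xyz": [0, -0.008, 0.82], "yaw": 0}
  ]
}}

```text
time: 12.4
tcp_pos: [0.6425, 0.2444, 0.0317]
tool_rot: [-180.0, -0.1, -0.0]
force: [0.3, -0.3, 0.6]
width: 0.0857
grasp_force: 0.0
```

>>> {"op": "drive_tool", "data": {
  "rows": [
    {"xyz": [0, 0, 0], "yaw": 0},
    {"xyz": [0, 0, 0], "yaw": 0},
    {"xyz": [0, 0, 0], "yaw": 0},
    {"xyz": [0, 0, 0], "yaw": 0},
    {"xyz": [0, 0, 0], "yaw": 0},
    {"xyz": [0, 0, 0], "yaw": 0},
    {"xyz": [0, 0, 0], "yaw": 0},
    {"xyz": [0, 0, 0], "yaw": 0}
  ],
  "hand": 1
}}

```text
time: 13.2
tcp_pos: [0.6418, 0.2446, 0.0306]
tool_rot: [-180.0, -0.0, 0.0]
force: [-1.0, -0.9, 5.9]
width: 0.0223
grasp_force: 58.5
```

>>> {"op": "drive_tool", "data": {
  "rows": [
    {"xyz": [0, 0, -0.1], "yaw": 0},
    {"xyz": [0, 0, -0.3], "yaw": 0},
    {"xyz": [0, 0, -0.5], "yaw": 0},
    {"xyz": [0, 0, -0.75], "yaw": 0},
    {"xyz": [0, 0, -1], "yaw": 0}
  ]
}}

```text
time: 13.7
tcp_pos: [0.6413, 0.2446, 0.1517]
tool_rot: [-180.0, 0.0, 0.0]
force: [0.2, -0.1, -0.9]
width: 0.0221
grasp_force: 58.8
```

>>> {"op": "drive_tool", "data": {
  "rows": [
    {"xyz": [0, 0, -0.25], "yaw": 0},
    {"xyz": [0, 0, -0.5], "yaw": 0},
    {"xyz": [0, 0, -0.55], "yaw": 0},
    {"xyz": [0, 0, -0.55], "yaw": 0}
  ]
}}

```text
time: 14.1
tcp_pos: [0.6419, 0.2447, 0.2175]
tool_rot: [-180.0, -0.1, 0.0]
force: [-0.4, -0.2, -2.0]
width: 0.0223
grasp_force: 58.8
```

>>> {"op": "drive_tool", "data": {
  "rows": [
    {"xyz": [-0.05, 0.1, 0], "yaw": 0},
    {"xyz": [-0.15, 0.3, 0], "yaw": 0},
    {"xyz": [-0.27, 0.55, 0], "yaw": 0},
    {"xyz": [-0.39, 0.79, 0], "yaw": 0}
  ]
}}

```text
time: 14.5
tcp_pos: [0.5932, 0.1477, 0.2144]
tool_rot: [180.0, 0.1, 0.0]
force: [1.0, -0.0, -0.9]
width: 0.0219
grasp_force: 58.9
```

>>> {"op": "drive_tool", "data": {
  "rows": [
    {"xyz": [-0.1, 0.2, 0], "yaw": 0},
    {"xyz": [-0.2, 0.4, 0], "yaw": 0},
    {"xyz": [-0.3, 0.6, 0], "yaw": 0},
    {"xyz": [-0.39, 0.79, 0], "yaw": 0}
  ]
}}

```text
time: 14.9
tcp_pos: [0.5463, 0.053, 0.2147]
tool_rot: [180.0, 0.1, -0.0]
force: [0.5, -0.2, -1.2]
width: 0.0226
grasp_force: 58.9
```

>>> {"op": "drive_tool", "data": {
  "rows": [
    {"xyz": [-0.1, 0.2, 0], "yaw": 0},
    {"xyz": [-0.2, 0.4, 0], "yaw": 0},
    {"xyz": [-0.3, 0.6, 0], "yaw": 0},
    {"xyz": [-0.39, 0.79, 0], "yaw": 0}
  ]
}}

```text
time: 15.3
tcp_pos: [0.4994, -0.0415, 0.2148]
tool_rot: [-180.0, 0.1, -0.0]
force: [-0.6, -0.4, -1.2]
width: 0.0221
grasp_force: 58.9
```

>>> {"op": "drive_tool", "data": {
  "rows": [
    {"xyz": [-0.1, 0.2, 0], "yaw": 0},
    {"xyz": [-0.2, 0.4, 0], "yaw": 0},
    {"xyz": [-0.3, 0.6, 0], "yaw": 0},
    {"xyz": [-0.36, 0.74, 0], "yaw": 0},
    {"xyz": [-0.39, 0.79, 0], "yaw": 0},
    {"xyz": [-0.39, 0.79, 0], "yaw": 0},
    {"xyz": [-0.39, 0.79, 0], "yaw": 0}
  ]
}}

```text
time: 16.0
tcp_pos: [0.4546, -0.134, 0.2156]
tool_rot: [-180.0, 0.0, 0.1]
force: [-0.2, -0.2, -1.4]
width: 0.0221
grasp_force: 58.9
```

```bash
cat > held.py <<'E'
from m import *
import sys
np.set_printoptions(precision=4,suppress=True)
def held(r):
    o=status.get_obs();x,y,z=o['tcp_pos'];print(o['tcp_pos'],o['width'])
    s=eyes.snapshot('scene');C=cloud(s);Q=C.reshape(-1,3);R=r+.015
    Q=Q[(abs(Q[:,2]-z+.003)<.012)&(np.hypot(Q[:,0]-x,Q[:,1]-y)<R)]
    print(len(Q),fit(cv2.convexHull(Q[:,:2].astype(np.float32))[:,0]),np.percentile(Q[:,2],[2,50,98]))
    # inner ring only, excludes edge/fingers
    A=np.c_[Q[:,:2],np.ones(len(Q))];print(np.linalg.lstsq(A,Q[:,2],rcond=None)[0][:2])
held(float(sys.argv[1]))
E
python3 held.py .056
```

```text
[ 0.4546 -0.134   0.2156] 0.022104984489989467
1311 [ 0.4555 -0.1324  0.0564] [0.2036 0.2097 0.2218]
[-0.025  -0.0113]
```

>>> {"op": "drive_tool", "data": {
  "rows": [
    {"xyz": [0.006, 0.007, 0.15], "yaw": 0},
    {"xyz": [0.006, 0.007, 0.35], "yaw": 0},
    {"xyz": [0.006, 0.007, 0.52], "yaw": 0},
    {"xyz": [0.006, 0.007, 0.62], "yaw": 0},
    {"xyz": [0.006, 0.007, 0.68], "yaw": 0},
    {"xyz": [0.006, 0.007, 0.73], "yaw": 0},
    {"xyz": [0.006, 0.007, 0.77], "yaw": 0},
    {"xyz": [0.006, 0.007, 0.8], "yaw": 0},
    {"xyz": [0.006, 0.007, 0.815], "yaw": 0},
    {"xyz": [0.006, 0.007, 0.815], "yaw": 0}
  ]
}}

```text
time: 17.05
tcp_pos: [0.4553, -0.1356, 0.1181]
tool_rot: [-180.0, 0.0, 0.0]
force: [0.0, 1.0, -0.5]
width: 0.0221
grasp_force: 58.9
```

>>> {"op": "drive_tool", "data": {
  "rows": [
    {"xyz": [0, 0, 0.008], "yaw": 0},
    {"xyz": [0, 0, 0.008], "yaw": 0}
  ]
}}

```text
time: 17.25
tcp_pos: [0.4555, -0.1357, 0.1175]
tool_rot: [180.0, -0.0, 0.0]
force: [-1.3, 1.0, 2.9]
width: 0.0222
grasp_force: 59.2
```

>>> {"op": "drive_tool", "data": {
  "rows": [
    {"xyz": [0, 0, 0], "yaw": 0},
    {"xyz": [0, 0, 0], "yaw": 0},
    {"xyz": [0, 0, 0], "yaw": 0},
    {"xyz": [0, 0, 0], "yaw": 0},
    {"xyz": [0, 0, 0], "yaw": 0},
    {"xyz": [0, 0, 0], "yaw": 0},
    {"xyz": [0, 0, 0], "yaw": 0}
  ],
  "hand": 0
}}

```text
time: 17.95
tcp_pos: [0.4553, -0.1356, 0.1171]
tool_rot: [-180.0, 0.0, 0.0]
force: [-0.5, -0.2, -0.2]
width: 0.0854
grasp_force: 0.0
```

>>> {"op": "drive_tool", "data": {
  "rows": [
    {"xyz": [0, 0, -0.15], "yaw": 0},
    {"xyz": [0, 0, -0.4], "yaw": 0},
    {"xyz": [0, 0, -0.6], "yaw": 0},
    {"xyz": [0, 0, -0.8], "yaw": 0},
    {"xyz": [0, 0, -0.8], "yaw": 0}
  ]
}}

```text
time: 18.45
tcp_pos: [0.4566, -0.1359, 0.2159]
tool_rot: [179.9, -0.2, 0.0]
force: [0.0, 0.6, -1.5]
width: 0.0858
grasp_force: 0.0
```

>>> {"op": "drive_tool", "data": {
  "rows": [
    {"xyz": [0, -0.2, 0], "yaw": 0},
    {"xyz": [0, -0.4, 0], "yaw": 0},
    {"xyz": [0, -0.6, 0], "yaw": 0},
    {"xyz": [-0.01, -0.77, 0], "yaw": 0}
  ]
}}

```text
time: 18.85
tcp_pos: [0.4538, -0.042, 0.2127]
tool_rot: [-180.0, 0.0, 0.1]
force: [-0.2, -0.5, 0.7]
width: 0.0853
grasp_force: 0.0
```

>>> {"op": "drive_tool", "data": {
  "rows": [
    {"xyz": [0, -0.2, 0], "yaw": 0},
    {"xyz": [0, -0.4, 0], "yaw": 0},
    {"xyz": [0, -0.6, 0], "yaw": 0},
    {"xyz": [-0.01, -0.77, 0], "yaw": 0}
  ]
}}

```text
time: 19.25
tcp_pos: [0.4525, 0.0504, 0.2127]
tool_rot: [-180.0, 0.0, 0.1]
force: [-0.1, 0.0, 0.1]
width: 0.0857
grasp_force: 0.0
```

>>> {"op": "drive_tool", "data": {
  "rows": [
    {"xyz": [0, -0.2, 0], "yaw": 0},
    {"xyz": [0, -0.4, 0], "yaw": 0},
    {"xyz": [0, -0.6, 0], "yaw": 0},
    {"xyz": [-0.01, -0.77, 0], "yaw": 0}
  ]
}}

```text
time: 19.65
tcp_pos: [0.4512, 0.1428, 0.2126]
tool_rot: [-180.0, 0.0, 0.1]
force: [0.5, -1.0, -0.7]
width: 0.0854
grasp_force: 0.0
```

>>> {"op": "drive_tool", "data": {
  "rows": [
    {"xyz": [0, -0.2, 0], "yaw": 0},
    {"xyz": [0, -0.4, 0.1], "yaw": 0},
    {"xyz": [0, -0.6, 0.3], "yaw": 0},
    {"xyz": [-0.01, -0.77, 0.6], "yaw": 0},
    {"xyz": [-0.01, -0.77, 0.8], "yaw": 0},
    {"xyz": [-0.01, -0.77, 0.8], "yaw": 0},
    {"xyz": [-0.01, -0.77, 0.8], "yaw": 0}
  ]
}}

```text
time: 20.35
tcp_pos: [0.4502, 0.2338, 0.1174]
tool_rot: [180.0, 0.0, 0.0]
force: [0.2, 0.0, 0.2]
width: 0.0852
grasp_force: 0.0
```

Run:
```python
from m import *
np.set_printoptions(precision=4,suppress=True)
C=cloud(snap('scene','s3')).reshape(-1,3)
Q=C[(abs(C[:,2]-.111)<.007)&(np.hypot(C[:,0]-.455,C[:,1]+.134)<.07)]
print(len(Q),fit(cv2.convexHull(Q[:,:2].astype(np.float32))[:,0]),np.percentile(Q[:,2],[2,50,98]))
A=np.c_[Q[:,:2],np.ones(len(Q))];print(np.linalg.lstsq(A,Q[:,2],rcond=None)[0][:2])
```

```text
1351 [ 0.4565 -0.1341  0.0564] [0.1063 0.1115 0.1144]
[-0.0122 -0.0049]
```

The large lid is seated: its disc top is at 0.1115 m against 0.112 m expected, and it is level. Next is the medium lid.

>>> {"op": "drive_tool", "data": {
  "rows": [
    {"xyz": [0.007, 0, 0.2], "yaw": 0},
    {"xyz": [0.007, 0, 0.4], "yaw": 0},
    {"xyz": [0.007, 0, 0.6], "yaw": 0},
    {"xyz": [0.007, 0, 0.72], "yaw": 0},
    {"xyz": [0.007, 0, 0.72], "yaw": 0},
    {"xyz": [0.007, 0, 0.72], "yaw": 0}
  ]
}}

```text
time: 21.0
tcp_pos: [0.4517, 0.2342, 0.0319]
tool_rot: [-180.0, -0.1, 0.0]
force: [-0.3, -0.3, 0.4]
width: 0.0851
grasp_force: 0.0
```

>>> {"op": "drive_tool", "data": {
  "rows": [
    {"xyz": [0, 0, 0], "yaw": 0},
    {"xyz": [0, 0, 0], "yaw": 0},
    {"xyz": [0, 0, 0], "yaw": 0},
    {"xyz": [0, 0, 0], "yaw": 0},
    {"xyz": [0, 0, 0], "yaw": 0},
    {"xyz": [0, 0, 0], "yaw": 0},
    {"xyz": [0, 0, 0], "yaw": 0},
    {"xyz": [0, 0, 0], "yaw": 0}
  ],
  "hand": 1
}}

```text
time: 21.8
tcp_pos: [0.4513, 0.234, 0.0312]
tool_rot: [180.0, -0.0, 0.0]
force: [-2.6, -1.6, 10.3]
width: 0.0223
grasp_force: 58.3
```

>>> {"op": "drive_tool", "data": {
  "rows": [
    {"xyz": [0, 0, -0.1], "yaw": 0},
    {"xyz": [0, 0, -0.3], "yaw": 0},
    {"xyz": [0, 0, -0.5], "yaw": 0},
    {"xyz": [0, 0, -0.75], "yaw": 0},
    {"xyz": [0, 0, -1], "yaw": 0}
  ]
}}

```text
time: 22.3
tcp_pos: [0.4507, 0.234, 0.1525]
tool_rot: [-180.0, 0.0, 0.1]
force: [0.5, -0.6, -0.5]
width: 0.022
grasp_force: 58.8
```

>>> {"op": "drive_tool", "data": {
  "rows": [
    {"xyz": [0, 0, -0.25], "yaw": 0},
    {"xyz": [0, 0, -0.5], "yaw": 0},
    {"xyz": [0, 0, -0.6], "yaw": 0},
    {"xyz": [0, 0, -0.6], "yaw": 0}
  ]
}}

```text
time: 22.7
tcp_pos: [0.4516, 0.2343, 0.2244]
tool_rot: [-180.0, -0.1, 0.0]
force: [-1.0, 0.4, -0.9]
width: 0.0221
grasp_force: 58.8
```

>>> {"op": "drive_tool", "data": {
  "rows": [
    {"xyz": [0, 0.1, 0], "yaw": 0},
    {"xyz": [0, 0.35, 0], "yaw": 0},
    {"xyz": [0, 0.63, 0], "yaw": 0},
    {"xyz": [0, 0.91, 0], "yaw": 0}
  ]
}}

```text
time: 23.1
tcp_pos: [0.4502, 0.1227, 0.2212]
tool_rot: [180.0, 0.1, 0.0]
force: [0.9, -0.5, -0.4]
width: 0.0223
grasp_force: 58.8
```

>>> {"op": "drive_tool", "data": {
  "rows": [
    {"xyz": [0, 0.23, 0], "yaw": 0},
    {"xyz": [0, 0.46, 0], "yaw": 0},
    {"xyz": [0, 0.69, 0], "yaw": 0},
    {"xyz": [0, 0.91, 0], "yaw": 0}
  ]
}}

```text
time: 23.5
tcp_pos: [0.4501, 0.0135, 0.2213]
tool_rot: [-180.0, 0.1, -0.0]
force: [0.7, -0.6, -1.4]
width: 0.022
grasp_force: 58.9
```

>>> {"op": "drive_tool", "data": {
  "rows": [
    {"xyz": [0, 0.23, 0], "yaw": 0},
    {"xyz": [0, 0.46, 0], "yaw": 0},
    {"xyz": [0, 0.69, 0], "yaw": 0},
    {"xyz": [0, 0.91, 0], "yaw": 0}
  ]
}}

```text
time: 23.9
tcp_pos: [0.45, -0.0954, 0.2213]
tool_rot: [-180.0, 0.1, -0.0]
force: [-0.1, -0.4, -0.1]
width: 0.0221
grasp_force: 58.9
```

>>> {"op": "drive_tool", "data": {
  "rows": [
    {"xyz": [0, 0.23, 0], "yaw": 0},
    {"xyz": [0, 0.46, 0], "yaw": 0},
    {"xyz": [0, 0.69, 0], "yaw": 0},
    {"xyz": [0.01, 0.91, 0], "yaw": 0}
  ]
}}

```text
time: 24.3
tcp_pos: [0.4511, -0.2044, 0.2212]
tool_rot: [-179.9, 0.1, -0.0]
force: [0.5, 0.6, 0.4]
width: 0.0222
grasp_force: 58.9
```

>>> {"op": "drive_tool", "data": {
  "rows": [
    {"xyz": [0, 0.23, 0], "yaw": 0},
    {"xyz": [0, 0.46, 0], "yaw": 0},
    {"xyz": [0, 0.69, 0], "yaw": 0},
    {"xyz": [0, 0.84, 0], "yaw": 0},
    {"xyz": [0, 0.91, 0], "yaw": 0},
    {"xyz": [0, 0.91, 0], "yaw": 0},
    {"xyz": [0, 0.91, 0], "yaw": 0}
  ]
}}

```text
time: 25.0
tcp_pos: [0.4528, -0.3109, 0.2225]
tool_rot: [-180.0, 0.0, 0.1]
force: [-0.7, 0.2, -0.3]
width: 0.0223
grasp_force: 58.9
```

```bash
python3 held.py .047
```

```text
[ 0.4528 -0.3109  0.2225] 0.02234745483217215
865 [ 0.4532 -0.3087  0.0471] [0.2099 0.216  0.2291]
[-0.0301 -0.0112]
```

>>> {"op": "drive_tool", "data": {
  "rows": [
    {"xyz": [0, 0.014, 0.2], "yaw": 0},
    {"xyz": [0, 0.014, 0.45], "yaw": 0},
    {"xyz": [0, 0.014, 0.65], "yaw": 0},
    {"xyz": [0, 0.014, 0.78], "yaw": 0},
    {"xyz": [0, 0.014, 0.84], "yaw": 0},
    {"xyz": [0, 0.014, 0.89], "yaw": 0},
    {"xyz": [0, 0.014, 0.93], "yaw": 0},
    {"xyz": [0, 0.014, 0.96], "yaw": 0},
    {"xyz": [0, 0.014, 0.98], "yaw": 0},
    {"xyz": [0, 0.014, 0.98], "yaw": 0}
  ]
}}

```text
time: 26.05
tcp_pos: [0.4527, -0.3137, 0.1051]
tool_rot: [-180.0, 0.0, 0.0]
force: [1.1, -0.4, -0.7]
width: 0.0221
grasp_force: 58.9
```

>>> {"op": "drive_tool", "data": {
  "rows": [
    {"xyz": [0, 0, 0.012], "yaw": 0},
    {"xyz": [0, 0, 0.012], "yaw": 0}
  ]
}}

```text
time: 26.25
tcp_pos: [0.4529, -0.3139, 0.1043]
tool_rot: [180.0, -0.0, 0.0]
force: [-1.1, 1.0, 5.6]
width: 0.0221
grasp_force: 59.4
```

>>> {"op": "drive_tool", "data": {
  "rows": [
    {"xyz": [0, 0, 0], "yaw": 0},
    {"xyz": [0, 0, 0], "yaw": 0},
    {"xyz": [0, 0, 0], "yaw": 0},
    {"xyz": [0, 0, 0], "yaw": 0},
    {"xyz": [0, 0, 0], "yaw": 0},
    {"xyz": [0, 0, 0], "yaw": 0},
    {"xyz": [0, 0, 0], "yaw": 0}
  ],
  "hand": 0
}}

```text
time: 26.95
tcp_pos: [0.4526, -0.3137, 0.1037]
tool_rot: [-180.0, 0.0, 0.0]
force: [-0.2, -0.5, -0.1]
width: 0.085
grasp_force: 0.0
```

>>> {"op": "drive_tool", "data": {
  "rows": [
    {"xyz": [0, 0, -0.15], "yaw": 0},
    {"xyz": [0, 0, -0.4], "yaw": 0},
    {"xyz": [0, 0, -0.65], "yaw": 0},
    {"xyz": [0, 0, -0.9], "yaw": 0},
    {"xyz": [0, 0, -0.9], "yaw": 0}
  ]
}}

```text
time: 27.45
tcp_pos: [0.4541, -0.3146, 0.2155]
tool_rot: [179.8, -0.3, 0.0]
force: [0.9, 0.2, -0.6]
width: 0.0853
grasp_force: 0.0
```

>>> {"op": "drive_tool", "data": {
  "rows": [
    {"xyz": [0.02, -0.2, 0], "yaw": 0},
    {"xyz": [0.05, -0.4, 0], "yaw": 0},
    {"xyz": [0.08, -0.65, 0], "yaw": 0},
    {"xyz": [0.108, -0.863, 0], "yaw": 0}
  ]
}}

```text
time: 27.85
tcp_pos: [0.4654, -0.2087, 0.2112]
tool_rot: [-180.0, 0.0, 0.1]
force: [0.1, -0.4, -0.0]
width: 0.0852
grasp_force: 0.0
```

>>> {"op": "drive_tool", "data": {
  "rows": [
    {"xyz": [0.02, -0.2, 0], "yaw": 0},
    {"xyz": [0.05, -0.4, 0], "yaw": 0},
    {"xyz": [0.08, -0.65, 0], "yaw": 0},
    {"xyz": [0.108, -0.863, 0], "yaw": 0}
  ]
}}

```text
time: 28.25
tcp_pos: [0.4783, -0.1051, 0.2113]
tool_rot: [-180.0, 0.0, 0.1]
force: [1.1, -0.4, 1.1]
width: 0.0855
grasp_force: 0.0
```

>>> {"op": "drive_tool", "data": {
  "rows": [
    {"xyz": [0.02, -0.2, 0], "yaw": 0},
    {"xyz": [0.05, -0.4, 0], "yaw": 0},
    {"xyz": [0.08, -0.65, 0], "yaw": 0},
    {"xyz": [0.108, -0.863, 0], "yaw": 0}
  ]
}}

```text
time: 28.65
tcp_pos: [0.4911, -0.0015, 0.2113]
tool_rot: [-180.0, 0.0, 0.1]
force: [-0.2, 0.1, 0.3]
width: 0.0854
grasp_force: 0.0
```

>>> {"op": "drive_tool", "data": {
  "rows": [
    {"xyz": [0.02, -0.2, 0], "yaw": 0},
    {"xyz": [0.05, -0.4, 0], "yaw": 0},
    {"xyz": [0.08, -0.65, 0], "yaw": 0},
    {"xyz": [0.108, -0.863, 0], "yaw": 0}
  ]
}}

```text
time: 29.05
tcp_pos: [0.504, 0.102, 0.2113]
tool_rot: [-180.0, 0.0, 0.1]
force: [0.9, 0.3, -0.2]
width: 0.0856
grasp_force: 0.0
```

>>> {"op": "drive_tool", "data": {
  "rows": [
    {"xyz": [0.02, -0.2, 0], "yaw": 0},
    {"xyz": [0.05, -0.4, 0], "yaw": 0},
    {"xyz": [0.08, -0.65, 0], "yaw": 0},
    {"xyz": [0.108, -0.863, 0], "yaw": 0}
  ]
}}

```text
time: 29.45
tcp_pos: [0.5169, 0.2055, 0.2112]
tool_rot: [-180.0, 0.0, 0.0]
force: [-1.7, -0.9, 0.2]
width: 0.0854
grasp_force: 0.0
```

>>> {"op": "drive_tool", "data": {
  "rows": [
    {"xyz": [0.02, -0.2, 0], "yaw": 0},
    {"xyz": [0.05, -0.4, 0], "yaw": 0},
    {"xyz": [0.08, -0.65, 0], "yaw": 0},
    {"xyz": [0.108, -0.863, 0], "yaw": 0}
  ]
}}

```text
time: 29.85
tcp_pos: [0.5298, 0.3091, 0.2111]
tool_rot: [-180.0, 0.0, 0.1]
force: [0.3, -0.9, -0.8]
width: 0.0861
grasp_force: 0.0
```

>>> {"op": "drive_tool", "data": {
  "rows": [
    {"xyz": [0.02, -0.2, 0], "yaw": 0},
    {"xyz": [0.05, -0.4, 0.1], "yaw": 0},
    {"xyz": [0.08, -0.65, 0.3], "yaw": 0},
    {"xyz": [0.108, -0.863, 0.6], "yaw": 0},
    {"xyz": [0.108, -0.863, 0.8], "yaw": 0},
    {"xyz": [0.108, -0.863, 0.8], "yaw": 0},
    {"xyz": [0.108, -0.863, 0.8], "yaw": 0}
  ]
}}

```text
time: 30.55
tcp_pos: [0.543, 0.4109, 0.1159]
tool_rot: [180.0, 0.0, 0.0]
force: [0.6, -0.0, 1.0]
width: 0.0849
grasp_force: 0.0
```

Run:
```python
from m import *
np.set_printoptions(precision=4,suppress=True)
print(status.get_obs()['joint_pos'])
C=cloud(snap('scene','s4')).reshape(-1,3)
Q=C[(abs(C[:,2]-.097)<.007)&(np.hypot(C[:,0]-.453,C[:,1]+.311)<.056)]
print(len(Q),fit(cv2.convexHull(Q[:,:2].astype(np.float32))[:,0]),np.percentile(Q[:,2],[2,50,98]))
A=np.c_[Q[:,:2],np.ones(len(Q))];print(np.linalg.lstsq(A,Q[:,2],rcond=None)[0][:2])
```

```text
[ -22.8063   38.4903  -24.8829   88.2605   18.1196   57.3127 -142.7749]
841 [ 0.453  -0.3123  0.047 ] [0.0922 0.0976 0.101 ]
[-0.0189 -0.0076]
```

The medium lid is seated. The small lid is last.

>>> {"op": "drive_tool", "data": {
  "rows": [
    {"xyz": [0.004, -0.005, 0.2], "yaw": 0},
    {"xyz": [0.004, -0.005, 0.4], "yaw": 0},
    {"xyz": [0.004, -0.005, 0.6], "yaw": 0},
    {"xyz": [0.004, -0.005, 0.705], "yaw": 0},
    {"xyz": [0.004, -0.005, 0.705], "yaw": 0},
    {"xyz": [0.004, -0.005, 0.705], "yaw": 0}
  ]
}}

```text
time: 31.2
tcp_pos: [0.5441, 0.4122, 0.0327]
tool_rot: [-179.9, -0.1, 0.0]
force: [-0.4, -0.3, -0.1]
width: 0.0854
grasp_force: 0.0
```

>>> {"op": "drive_tool", "data": {
  "rows": [
    {"xyz": [0, 0, 0], "yaw": 0},
    {"xyz": [0, 0, 0], "yaw": 0},
    {"xyz": [0, 0, 0], "yaw": 0},
    {"xyz": [0, 0, 0], "yaw": 0},
    {"xyz": [0, 0, 0], "yaw": 0},
    {"xyz": [0, 0, 0], "yaw": 0},
    {"xyz": [0, 0, 0], "yaw": 0},
    {"xyz": [0, 0, 0], "yaw": 0}
  ],
  "hand": 1
}}

```text
time: 32.0
tcp_pos: [0.5435, 0.4121, 0.0315]
tool_rot: [-180.0, -0.0, 0.0]
force: [-0.6, -1.0, 5.6]
width: 0.0219
grasp_force: 58.6
```

>>> {"op": "drive_tool", "data": {
  "rows": [
    {"xyz": [0, 0, -0.1], "yaw": 0},
    {"xyz": [0, 0, -0.3], "yaw": 0},
    {"xyz": [0, 0, -0.5], "yaw": 0},
    {"xyz": [0, 0, -0.75], "yaw": 0},
    {"xyz": [0, 0, -1], "yaw": 0}
  ]
}}

```text
time: 32.5
tcp_pos: [0.5432, 0.4118, 0.1529]
tool_rot: [-180.0, 0.0, 0.0]
force: [0.5, 0.3, -1.4]
width: 0.0221
grasp_force: 58.9
```

>>> {"op": "drive_tool", "data": {
  "rows": [
    {"xyz": [0, 0, -0.25], "yaw": 0},
    {"xyz": [0, 0, -0.4], "yaw": 0},
    {"xyz": [0, 0, -0.4], "yaw": 0}
  ]
}}

```text
time: 32.8
tcp_pos: [0.5442, 0.4128, 0.2029]
tool_rot: [-179.8, -0.2, 0.0]
force: [0.0, -1.1, 0.1]
width: 0.0222
grasp_force: 58.9
```

>>> {"op": "drive_tool", "data": {
  "rows": [
    {"xyz": [0.01, 0.1, 0], "yaw": 0},
    {"xyz": [0.03, 0.35, 0], "yaw": 0},
    {"xyz": [0.06, 0.63, 0], "yaw": 0},
    {"xyz": [0.09, 0.91, 0], "yaw": 0}
  ]
}}

```text
time: 33.2
tcp_pos: [0.5538, 0.3003, 0.1979]
tool_rot: [179.9, 0.1, 0.0]
force: [0.7, -0.3, -0.7]
width: 0.0223
grasp_force: 58.9
```

>>> {"op": "drive_tool", "data": {
  "rows": [
    {"xyz": [0.02, 0.23, 0], "yaw": 0},
    {"xyz": [0.05, 0.46, 0], "yaw": 0},
    {"xyz": [0.07, 0.69, 0], "yaw": 0},
    {"xyz": [0.09, 0.91, 0], "yaw": 0}
  ]
}}

```text
time: 33.6
tcp_pos: [0.5645, 0.1909, 0.198]
tool_rot: [180.0, 0.1, -0.0]
force: [0.5, 0.4, -0.4]
width: 0.0219
grasp_force: 58.9
```

>>> {"op": "drive_tool", "data": {
  "rows": [
    {"xyz": [0.02, 0.23, 0], "yaw": 0},
    {"xyz": [0.05, 0.46, 0], "yaw": 0},
    {"xyz": [0.07, 0.69, 0], "yaw": 0},
    {"xyz": [0.09, 0.91, 0], "yaw": 0}
  ]
}}

```text
time: 34.0
tcp_pos: [0.5752, 0.082, 0.1981]
tool_rot: [180.0, 0.1, -0.0]
force: [0.0, 1.0, -0.0]
width: 0.0221
grasp_force: 58.9
```

>>> {"op": "drive_tool", "data": {
  "rows": [
    {"xyz": [0.02, 0.23, 0], "yaw": 0},
    {"xyz": [0.05, 0.46, 0], "yaw": 0},
    {"xyz": [0.07, 0.69, 0], "yaw": 0},
    {"xyz": [0.09, 0.91, 0], "yaw": 0}
  ]
}}

```text
time: 34.4
tcp_pos: [0.5858, -0.0271, 0.1981]
tool_rot: [180.0, 0.1, -0.0]
force: [0.7, -0.7, -0.7]
width: 0.0223
grasp_force: 58.9
```

>>> {"op": "drive_tool", "data": {
  "rows": [
    {"xyz": [0.02, 0.23, 0], "yaw": 0},
    {"xyz": [0.05, 0.46, 0], "yaw": 0},
    {"xyz": [0.07, 0.69, 0], "yaw": 0},
    {"xyz": [0.08, 0.84, 0], "yaw": 0},
    {"xyz": [0.09, 0.91, 0], "yaw": 0},
    {"xyz": [0.09, 0.91, 0], "yaw": 0},
    {"xyz": [0.09, 0.91, 0], "yaw": 0}
  ]
}}

```text
time: 35.1
tcp_pos: [0.5974, -0.1331, 0.1987]
tool_rot: [-180.0, 0.0, 0.1]
force: [0.3, -0.3, -1.1]
width: 0.0221
grasp_force: 58.9
```

```bash
python3 held.py .038
```

```text
[ 0.5974 -0.1331  0.1987] 0.022061406033383444
759 [ 0.5979 -0.1315  0.038 ] [0.1857 0.1918 0.2059]
[-0.0604 -0.028 ]
```

>>> {"op": "drive_tool", "data": {
  "rows": [
    {"xyz": [0.006, 0.01, 0.2], "yaw": 0},
    {"xyz": [0.006, 0.01, 0.4], "yaw": 0},
    {"xyz": [0.006, 0.01, 0.58], "yaw": 0},
    {"xyz": [0.006, 0.01, 0.69], "yaw": 0},
    {"xyz": [0.006, 0.01, 0.75], "yaw": 0},
    {"xyz": [0.006, 0.01, 0.8], "yaw": 0},
    {"xyz": [0.006, 0.01, 0.84], "yaw": 0},
    {"xyz": [0.006, 0.01, 0.87], "yaw": 0},
    {"xyz": [0.006, 0.01, 0.89], "yaw": 0},
    {"xyz": [0.006, 0.01, 0.89], "yaw": 0}
  ]
}}

```text
time: 36.15
tcp_pos: [0.5985, -0.1353, 0.0923]
tool_rot: [-180.0, 0.0, 0.0]
force: [-0.3, -1.0, -0.8]
width: 0.0222
grasp_force: 58.9
```

>>> {"op": "drive_tool", "data": {
  "rows": [
    {"xyz": [0, 0, 0.01], "yaw": 0},
    {"xyz": [0, 0, 0.017], "yaw": 0},
    {"xyz": [0, 0, 0.017], "yaw": 0}
  ]
}}

```text
time: 36.45
tcp_pos: [0.5987, -0.1353, 0.0906]
tool_rot: [180.0, -0.0, 0.0]
force: [-0.4, -0.3, 2.4]
width: 0.0222
grasp_force: 59.2
```

>>> {"op": "drive_tool", "data": {
  "rows": [
    {"xyz": [0, 0, 0], "yaw": 0},
    {"xyz": [0, 0, 0], "yaw": 0},
    {"xyz": [0, 0, 0], "yaw": 0},
    {"xyz": [0, 0, 0], "yaw": 0},
    {"xyz": [0, 0, 0], "yaw": 0},
    {"xyz": [0, 0, 0], "yaw": 0},
    {"xyz": [0, 0, 0], "yaw": 0}
  ],
  "hand": 0
}}

```text
time: 37.15
tcp_pos: [0.5985, -0.1353, 0.0903]
tool_rot: [-180.0, 0.0, 0.0]
force: [-0.5, 0.2, -0.4]
width: 0.0854
grasp_force: 0.0
```

>>> {"op": "drive_tool", "data": {
  "rows": [
    {"xyz": [0, 0, -0.15], "yaw": 0},
    {"xyz": [0, 0, -0.4], "yaw": 0},
    {"xyz": [0, 0, -0.65], "yaw": 0},
    {"xyz": [0, 0, -1], "yaw": 0},
    {"xyz": [0, 0, -1], "yaw": 0}
  ]
}}

```text
time: 37.65
tcp_pos: [0.6007, -0.1355, 0.2157]
tool_rot: [179.9, -0.4, 0.0]
force: [-0.5, -0.1, -0.4]
width: 0.0854
grasp_force: 0.0
```

>>> {"op": "drive_tool", "data": {
  "rows": [
    {"xyz": [0, -0.25, -0.1], "yaw": 0},
    {"xyz": [0, -0.5, -0.2], "yaw": 0},
    {"xyz": [0, -0.75, -0.3], "yaw": 0},
    {"xyz": [0, -1, -0.4], "yaw": 0}
  ]
}}

```text
time: 38.05
tcp_pos: [0.5982, -0.0142, 0.2585]
tool_rot: [180.0, 0.0, 0.0]
force: [0.4, -1.0, 0.4]
width: 0.0855
grasp_force: 0.0
```

>>> {"op": "drive_tool", "data": {
  "rows": [
    {"xyz": [0, -0.3, 0], "yaw": 0},
    {"xyz": [0, -0.6, 0], "yaw": 0},
    {"xyz": [0, -1, 0], "yaw": 0},
    {"xyz": [0, -1, 0], "yaw": 0},
    {"xyz": [0, -1, 0], "yaw": 0}
  ]
}}

```text
time: 38.55
tcp_pos: [0.5981, 0.1059, 0.258]
tool_rot: [-180.0, 0.0, 0.2]
force: [0.4, -1.2, -0.5]
width: 0.0853
grasp_force: 0.0
```

Run:
```python
from m import *
np.set_printoptions(precision=4,suppress=True)
C=cloud(snap('scene','s5')).reshape(-1,3)
for h,x,y,r in((.084,.598,-.133,.038),(.098,.453,-.311,.047),(.112,.456,-.133,.056),(.126,.615,-.339,.066)):
    Q=C[(abs(C[:,2]-h+.001)<.007)&(np.hypot(C[:,0]-x,C[:,1]-y)<r+.01)]
    print(h,fit(cv2.convexHull(Q[:,:2].astype(np.float32))[:,0]),np.percentile(Q[:,2],[2,50,98]))
```

```text
0.084 [ 0.5991 -0.1338  0.038 ] [0.0778 0.0834 0.087 ]
0.098 [ 0.4528 -0.3117  0.0467] [0.0917 0.0977 0.1009]
0.112 [ 0.456  -0.134   0.0563] [0.1065 0.1115 0.1146]
0.126 [ 0.6154 -0.34    0.0664] [0.1204 0.1253 0.128 ]
```

View pics/s5.png

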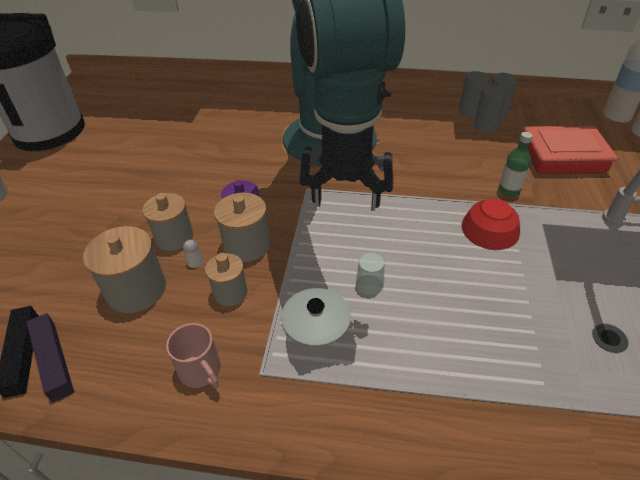

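All four lids are seated level: small at (225,270), medium at (166,207), large at (241,212) and largest at (122,252). The pan lid at (316,318) and the glass at (371,275) haven't moved.

```bash
python3 -c "
from station import job
print(job.hand_in())"
```

```text
the job is handed in; nothing more can be done
None
```

I put all four wooden lids on their canisters and handed the job in at about 38.6 s; the last camera check showed each one fully down and level, with the saucepan lid and glass where they were, but the hand-in gave no verdict.

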